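# Wedge the rocking gel tank

### The arm

A 7-joint arm with a two-finger parallel gripper is mounted at the origin on the work surface. World frame = base frame: x ahead of the robot, y to its left, z up, the work surface at z = 0. Lengths are in mm, angles in rad, forces in N, time in s.
With the tool pointing down it reaches from about 400 to 750 mm from the base axis. Payload 19.5 kg.
Tool frame: the origin (TCP) lies midway between the tips of the shut fingers; the grasp point (between the pads) lies 19 mm behind it (tcp_to_grasp is the z of the grasp point in the tool frame, in mm); z points along the fingers, y is the line along which they close (so a half turn about z gives the same grasp; the last joint's range is limited). The gripper opens to 85 mm and grips with 20 to 120 N. Pads are 22 mm wide; open, the fingers measure 114 mm over their backs; the gripper's body (76 mm by 85 mm) begins 54 mm behind the grasp point. The pads swing forward as they close: fully open they stand 13 mm farther back than shut.
Start: joints at [1.279, 0.707, -0.028, 1.485, 0.022, 0.951, -0.075], TCP at [142.14, -557.128, 231.268] pointing down, gripper open.
Joint ranges: [-2.71, 2.71], [-0.32, 2.16], [-1.57, 1.52], [0, 2.45], [-1.46, 4.6], [0, 2.02], [-2.83, 2.83]. Speed limits (rad/s): [1.89, 1.89, 2.57, 2.57, 3.01, 3.01, 3.01].

### API

Orientations are given as a unit quaternion [x, y, z, w].
In Python, from bench import * gives the robot as it stands. The module is installed in compiled form; this text tells all that it offers.
- The arm moves only by the tool servo_tool, never from a script. Its argument "plan" is a list of rows, each a list of 3 entries, a list of its own where there are three numbers: the shift along the world's x, y, z in cm, then the turn, a rotation vector about the world's x, y, z in degrees, then the finger opening in cm, from 0 to 8.54. In form: [[[x, y, z], [ax, ay, az], fingers], ...]. A call has 1 to 5 rows; each row is the pose to reach, as a shift and turn from the pose commanded when the call began; what a row does not reach only later rows make up. A row lasts 1/10 s, in which the tool goes at most 50 mm and 8.59 degrees, less where a joint would pass 70% of its speed; a pose out of reach is approached as far as the arm can. A call with a gripper value outside its range is refused whole. The fingers move at their own pace and stop on an object; "newtons" is the grip in N (left out, the last holds). Time passes only in rows, so rows that repeat a pose let the fingers close. It gives the time, the measured TCP pose, the force, the opening and the grip force at its end, in the units of the state.
- sense(): the state, without advancing time (a new reading comes with each control period).
- capture(name): name is "scene" or "top" or "wrist"; returns the picture (420x560x3 uint8, blue, green, red); there is no depth.
- calibration(name): a dict with "fx", "fy", "cx", "cy" (pixels), "R" (3x3) and "t" (3): a world point X has camera coordinates R X + t. Camera axes: x right, y down, z forward; pixel columns grow to the right and rows downward; lengths in mm; the calibration is good to about 2 mm. A picture is of the moment at which its call begins: read the wrist's pose just before it. calibration takes no time and is no camera call; for the wrist camera it gives the pose at the moment of the call.
- close_job(): hands the job in; it is judged then, once.
Trained networks look in the newest picture that a camera, given by its name, has taken for a name from the list of things; names that differ only in an ending like _2 or _b are one class to them, and where a whole thing is asked for, a point or a joint stands for the part that bears it (a point fixed in the world has none). Each returns a list of dicts, best first, with "score" (0 to 1); they miss things now and then, are a little off and sometimes report something else, mostly with a low value. They report only what shows in the picture. A call takes as long as a camera call. They do not tell look-alikes from the thing itself.
- trace(camera, name): "mask" (420x560 bool, what is visible of it) and "extent" ([left, top, right, bottom] in pixels, round what is visible of it).
The state is a dict: "t": time; "q": joint angles; "qd": joint speeds; "joint_torque": joint torques, N m; "tool_pos": TCP position; "tool_rot": TCP orientation; "force": force on the tool from outside, world axes, zero at the start; "moment": the same for the moment, N m; "finger_gap": finger opening in mm; "finger_force": force on a finger pad.
Only numpy, scipy, OpenCV 4.12 (cv2) and the standard library are available. Lean on these libraries where they do the work, as an engineer would, in place of code of your own. Each camera call takes 0.05 s, during which the arm holds its last target. There are 200 camera calls.

### The job

The amber gel tank has lost the foot bar at one end and rocks when that end is pressed. Slide the grey wedge along the bench, thin end first, squarely under the middle of the loose end until it is snug and the tank still stands level where it was, then press down firmly on top of that end to prove that it no longer rocks (if it still does, push further and press again). Only push and press with the fingers: do not pick up the wedge or the tank, and leave everything else where it is.

Things in the scene. Friction and masses are not known exactly. Their poses are not given: they have to be found in the camera images.
- tank: Amber gel tank, loose, about 1.6 kg, 180 long (own x) x 120 mm (y). Origin: mid length and width, underside of its foot bars; z up. Floor 8, flat top 52 mm above it. Foot bars 10 mm wide at x = +20 and +80 mm; none at the -x end, which tips over the middle bar when about 2 to 6 N presses there. That end's top is flat, 36 mm deep; the +x end has two black posts on top.
- plate: Fixed dark plate, 180 x 180 mm, on which the tank's two foot bars stand. Origin: middle of its edge nearest the wedge, 10 mm below its top; x away from the wedge. Its top is 4 to 9 mm above the bench (differs each time). It ends 90 mm short of the tank's loose end, which hangs over bare bench with a free gap of 12 to 17 mm.
- tank_press (a point): Top of the tank's loose end, middle of its width, 16 mm in from the end face: the place to press for the rocking test, with about 8 to 15 N.
- tank_lip (a point): Lower edge of the loose end's face, middle of its width: the edge that comes to bear on the wedge (12 to 17 mm above the bench).
- wedge: Solid grey plastic wedge lying on the bench off the loose end, thin end towards the tank: 90 mm long (its own x), 54 mm wide (y), 80 g. Rises evenly from 1.5 mm at the thin end (+x) to 27 mm at the upright back face (-x). Origin: centre of its underside; z up.
- wedge_tip (a point): Middle of the wedge's thin end, at its underside.
- wedge_back (a point): Middle of the wedge's upright back face, 12 mm above its underside: where to push. Once it meets the tank the push, under 1.5 N till then, rises by several N.
- comb_a: Bystander: a purple plastic gel comb lying flat, 80 x 33 x 8 mm, left of the wedge. Origin: centre of its footprint, underside.
- comb_b: Bystander: a like comb, right of the wedge. Origin: centre of its footprint, underside.
- comb_c: Bystander: a like comb, on the dark plate beyond the tank. Origin: centre of its footprint, underside.
- vial: Bystander: small closed jar, 30 mm across, 50 mm tall, left of the wedge. Origin: centre of its footprint, underside.
- beaker: Bystander: clear plastic beaker, 90 mm across, 105 mm tall, right of the tank. Origin: centre of its footprint, underside.
- pipette: Bystander: hand pipette lying on the bench, about 265 mm long, 30 mm high, to the right. Origin: centre of its footprint, underside.
- bottle: Bystander: closed bottle, 72 mm across, 150 mm tall, on the robot's right. Origin: centre of its footprint, underside.
Not all that is in view belongs to the job. What is meant by the wedge is not green or yellow, and is the smaller of those in its own colour.

How it is judged:
By the outcome, as a careful person would: the job done as asked, in the order asked, and still so for the second after the job is handed in, with the robot touching nothing.
It also fails if it takes over 58 s, if anything falls off the work surface, if the arm or the gripper's body presses on something with over 40 N, if the wrist force passes 120 N, or if a joint passes its speed limit or range.

## Working session

There is one attempt and no reset: what is moved stays moved. The work goes in short steps, Python scripts to look and compute and a tool call to move; the robot and the scene stay as the last step left them, time stands still between calls to the robot, and variables do not carry over. Pictures are saved under pics/ and viewed, at most 10 in all, crops included, and the job is handed in when it is done.

Besides the shell and the picture viewer there is one more tool, called after ">>>" as name(argument=value, ...) on one line, values as JSON. servo_tool: Moves the arm, as the interface text tells. Its arguments: {"type":"object","properties":{"plan":{"type":"array"},"newtons":{"type":"number"}},"required":["plan"]}

```bash
mkdir -p pics
cat > h.py <<'E'
from bench import *
import numpy as np, cv2
def ray(cal,u,v,z):
    R=np.array(cal["R"]);t=np.array(cal["t"]).ravel()
    d=R.T@np.array([(u-cal["cx"])/cal["fx"],(v-cal["cy"])/cal["fy"],1]);c=-R.T@t
    return c+d*(z-c[2])/d[2]
def proj(cal,X):
    p=np.array(cal["R"])@np.array(X,float)+np.array(cal["t"]).ravel()
    return [cal["fx"]*p[0]/p[2]+cal["cx"],cal["fy"]*p[1]/p[2]+cal["cy"]]
E
python3 - <<'E'
from h import *
for n in("scene","top"):
    im=capture(n);cv2.imwrite(f"pics/{n}0.png",im)
    c=calibration(n)
    print(n,-np.array(c["R"]).T@np.array(c["t"]).ravel(),c["fx"])
    for k in("wedge","tank","plate"):
        for r in trace(n,k)[:4]:
            m=r["mask"];ys,xs=np.nonzero(m)
            q=cv2.boxPoints(cv2.minAreaRect(np.c_[xs,ys].astype(np.float32)))
            print(k,round(r["score"],2),r["extent"],q.round().tolist(),[ray(c,*p,0)[:2].round().tolist() for p in q])
s=sense();print(s["tool_pos"],s["tool_rot"],s["t"])
E
```

```text
scene [1545.03058525  134.77550395  745.48614505] 460.82936045603617
wedge 0.9 [270.5, 172.6, 295.0, 196.2] [[263.0, 189.0], [285.0, 170.0], [296.0, 183.0], [274.0, 202.0]] [[371.0, -195.0], [239.0, -157.0], [310.0, -105.0], [432.0, -145.0]]
wedge 0.89 [199.3, 194.8, 243.0, 222.3] [[199.0, 201.0], [235.0, 190.0], [243.0, 215.0], [207.0, 226.0]] [[490.0, -356.0], [401.0, -276.0], [526.0, -210.0], [603.0, -287.0]]
wedge 0.66 [371.0, 202.0, 404.1, 235.3] [[368.0, 225.0], [374.0, 201.0], [404.0, 208.0], [398.0, 232.0]] [[475.0, 137.0], [344.0, 144.0], [360.0, 232.0], [487.0, 219.0]]
wedge 0.57 [258.3, 215.2, 297.1, 242.8] [[252.0, 227.0], [265.0, 210.0], [295.0, 233.0], [282.0, 250.0]] [[573.0, -168.0], [485.0, -157.0], [566.0, -50.0], [645.0, -66.0]]
tank 0.6 [300.2, 217.8, 387.5, 287.0] [[294.0, 252.0], [316.0, 208.0], [392.0, 246.0], [370.0, 291.0]] [[648.0, -35.0], [431.0, -17.0], [553.0, 208.0], [735.0, 165.0]]
plate 0.75 [321.1, 255.2, 425.0, 321.0] [[322.0, 281.0], [346.0, 232.0], [424.0, 271.0], [399.0, 320.0]] [[734.0, 52.0], [525.0, 84.0], [630.0, 286.0], [809.0, 233.0]]
top [4
[... 326 characters left out ...]
 224.0]] [[568.0, -53.0], [620.0, -75.0], [585.0, -157.0], [533.0, -135.0]]
wedge 0.71 [301.5, 279.2, 339.9, 320.8] [[298.0, 311.0], [319.0, 276.0], [341.0, 290.0], [320.0, 324.0]] [[328.0, -104.0], [409.0, -155.0], [377.0, -206.0], [297.0, -155.0]]
tank 0.87 [171.1, 136.3, 261.4, 215.8] [[169.0, 186.0], [189.0, 136.0], [263.0, 166.0], [243.0, 216.0]] [[630.0, 207.0], [756.0, 161.0], [678.0, -23.0], [556.0, 25.0]]
plate 0.59 [142.8, 119.7, 229.3, 211.4] [[137.0, 185.0], [166.0, 117.0], [233.0, 145.0], [204.0, 213.0]] [[634.0, 285.0], [807.0, 218.0], [732.0, 51.0], [562.0, 121.0]]
[ 142.12603676 -557.09478305  231.19553316] [ 9.92209566e-01  1.24579937e-01 -2.92257734e-05 -1.27830848e-04] 0.4
```

Run:
```python
import cv2
im=cv2.imread("pics/top0.png");cv2.imwrite("pics/top0c.png",cv2.resize(im[90:340,120:420],None,fx=2.4,fy=2.4,interpolation=cv2.INTER_CUBIC))
```

```text
(no output)
```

View pics/top0c.png

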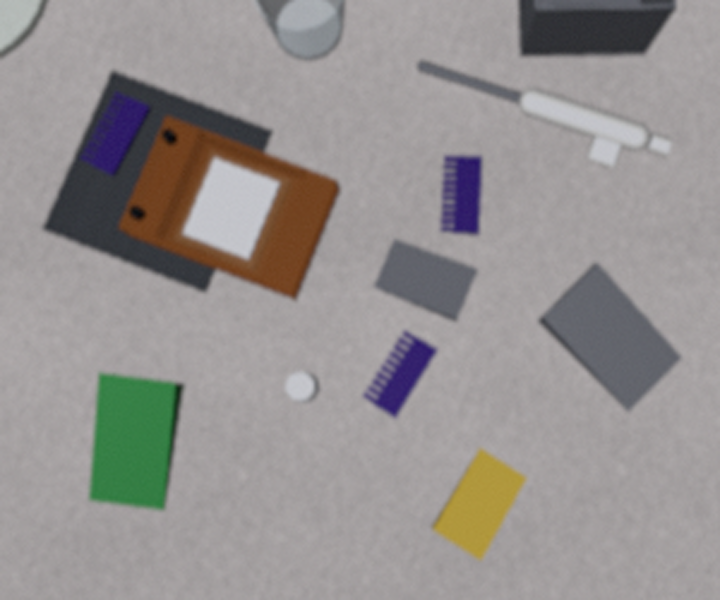

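View pics/scene0.png

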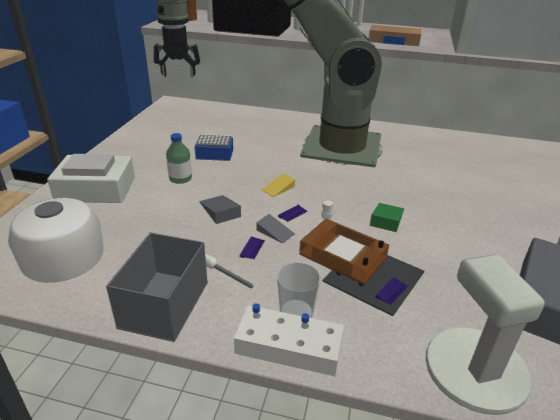

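The top view shows four wedge-like things: small grey at px (298,206), larger grey at (374,230), yellow at (320,300) and green at (177,274). I choose the small grey one. Its thin end faces the tank's loose end, whose corners are at about (261,168) and (243,214). The scene view agrees, with the small grey wedge at (275,228).

```bash
cat >> h.py <<'E'
from scipy.optimize import minimize
W=[[45,y,z] for y in(-27,27) for z in(0,1.5)]+[[-45,y,z] for y in(-27,27) for z in(0,27)]
T=[[x,y,z] for x in(-90,90) for y in(-60,60) for z in(8,52)]
def sil(cal,P,p,z0,S=4):
    a=p[2];R=np.array([[np.cos(a),-np.sin(a),0],[np.sin(a),np.cos(a),0],[0,0,1]])
    X=np.array(P)@R.T+[p[0],p[1],z0]
    uv=np.array([proj(cal,x) for x in X])
    h=cv2.convexHull(((uv+.5)*S).astype(np.float32)).round().astype(int)
    m=np.zeros((420*S,560*S),np.uint8);cv2.fillConvexPoly(m,h,1)
    return cv2.resize(m.astype(np.float32),(560,420),interpolation=cv2.INTER_AREA)
def fit(obs,P,p0,z0):
    f=lambda p:sum(np.abs(sil(c,P,p,z0)-m).sum()/m.sum() for c,m in obs)
    s=[[p0[0]+a,p0[1]+b,p0[2]+g] for a,b,g in((0,0,0),(12,0,0),(0,12,0),(0,0,.15))]
    r=minimize(f,p0,method="Nelder-Mead",options=dict(initial_simplex=s,xatol=.1,fatol=1e-4))
    return r.x,r.fun
def masks(n,name,p):
    """mask whose centre lies nearest the projection of p"""
    c=calibration(n);capture(n);u=np.array(proj(c,p));b=None
    for r in trace(n,name):
        m=r["mask"];ys,xs=np.nonzero(m)
        d=np.hypot(xs.mean()-u[0],ys.mean()-u[1])
        if b is None or d<b[0]:b=(d,m)
    return c,b[1].astype(np.float32)
E
python3 - <<'E'
from h import *
wp=[575,-105,1.95];tp=[645,88,1.18]
for cams in(["top"],["scene"]):
    ow=[masks(n,"wedge",[575,-105,10]) for n in cams];ot=[masks(n,"tank",[650,90,35]) for n in cams]
    w,e=fit(ow,W,wp,0);t,e2=fit(ot,T,[640,88,1.18],6.5)
    print(cams,w.round(2),round(e,3),t.round(2),round(e2,3))
    d=np.array([np.cos(t[2]),np.sin(t[2])]);print("lip",t[:2]-90*d,"tip",w[:2]+45*np.array([np.cos(w[2]),np.sin(w[2])]),"back",w[:2]-45*np.array([np.cos(w[2]),np.sin(w[2])]))
    n=np.array([-d[1],d[0]]);print("wedge in tank frame",(w[:2]-t[:2])@d,(w[:2]-t[:2])@n)
E
```

```text
['top'] [ 576.   -104.74    1.16] 0.093 [644.84  85.27   1.18] 0.018
lip [610.93381178   1.89781218] tip [593.9487038  -63.47514079] back [ 558.05990539 -146.00994647]
wedge in tank frame -201.94258786877225 -7.81619981198525
['scene'] [ 576.37 -103.6     1.15] 0.053 [647.07  86.28   1.2 ] 0.037
lip [614.11958137   2.52869079] tip [594.85610207 -62.57471516] back [ 557.89038128 -144.63283777]
wedge in tank frame -202.58307552039565 -3.7333459162280604
```

>>> servo_tool(plan=[[[20,19,0],[0,0,27],2.0],[[20,19,0],[0,0,27],2.0],[[20,19,0],[0,0,27],2.0],[[20,19,0],[0,0,27],2.0],[[20,19,0],[0,0,27],2.0]])

```text
t: 1.3
tool_pos: [324.4, -383.5, 231.4]
tool_rot: [0.936, 0.353, 0.0, 0.0]
force: [2.3, -0.9, 0.8]
finger_gap: 19.9
finger_force: 0.0
```

>>> servo_tool(plan=[[[20,19,-4],[0,0,26.6],2.0],[[20,19,-4],[0,0,26.6],2.0],[[20,19,-4],[0,0,26.6],2.0],[[20,19,-4],[0,0,26.6],2.0],[[20,19,-4],[0,0,26.6],2.0]])

```text
t: 1.8
tool_pos: [504.0, -213.1, 195.2]
tool_rot: [0.829, 0.559, 0.0, 0.0]
force: [0.8, -0.1, -0.1]
finger_gap: 19.8
finger_force: 0.0
```

Run:
```python
from h import *
c=calibration("wrist");im=capture("wrist")
ow=trace("wrist","wedge");ot=trace("wrist","tank")
s=sense();print(s["t"],s["tool_pos"].round(1) if hasattr(s["tool_pos"],"round") else s["tool_pos"],s["tool_rot"])
for k,l,P,p0,z0 in(("w",ow,W,[576,-104,1.16],0),("t",ot,T,[646,86,1.19],6.5)):
    for r in l[:3]:
        m=r["mask"].astype(np.float32)
        x,e=fit([(c,m)],P,p0,z0);print(k,r["score"],r["extent"],x,e)
cv2.imwrite("pics/w1.png",im)
```

```text
1.95 [ 504.4 -211.7  194.8] [ 8.28161659e-01  5.60488956e-01  2.97474019e-04 -5.54328642e-04]
w 0.83 [73.6, 146.4, 174.2, 209.6] [ 6.08e+02 -1.20e+01  5.60e-01] 1.0
w 0.65 [259.8, 171.2, 374.7, 281.8] [ 6.08e+02 -1.20e+01  5.60e-01] 1.0
w 0.56 [274.9, 0.0, 336.6, 103.9] [ 578.35587836 -103.78937596    1.15043686] 0.015153463929891586
t 0.28 [274.5, 1.2, 335.0, 98.2] [646.    86.     1.19] 1.0
```

View pics/w1.png

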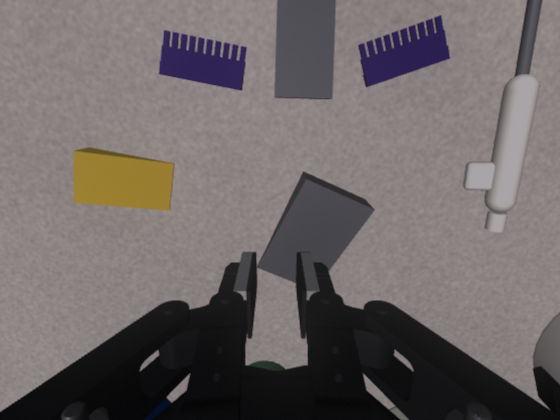

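The wrist view shows the chosen small grey wedge at (305,50), with its back edge at row 98. The larger grey decoy is at (316,227), and combs lie on both sides at (203,60) and (405,50). I'll look once from further ahead to see the tank and wedge together.

>>> servo_tool(plan=[[[7,12.5,5],[0,0,0.5],2.0],[[7,12.5,5],[0,0,0.5],2.0],[[7,12.5,5],[0,0,0.5],2.0],[[7,12.5,5],[0,0,0.5],2.0],[[7,12.5,5],[0,0,0.5],2.0]])

```text
t: 2.45
tool_pos: [572.8, -89.5, 245.6]
tool_rot: [0.827, 0.562, -0.0, 0.0]
force: [-0.4, -1.1, -0.3]
finger_gap: 20.1
finger_force: 0.0
```

Run:
```python
from h import *
capture("wrist")
s=sense();c=calibration("wrist");im=capture("wrist")
ow=trace("wrist","wedge");ot=trace("wrist","tank")
print(s["t"],s["tool_pos"],s["tool_rot"])
for k,l,P,p0,z0 in(("w",ow,W,[577,-104,1.16],0),("t",ot,T,[646,86,1.19],6.5)):
    for r in l[:3]:
        m=r["mask"].astype(np.float32)
        x,e=fit([(c,m)],P,p0,z0);print(k,r["score"],r["extent"],x,e)
cv2.imwrite("pics/w2.png",im)
```

```text
2.5 [572.28429677 -90.72375876 245.32478987] [ 8.27318094e-01  5.61733506e-01 -4.40395046e-04  2.13931101e-04]
w 0.88 [1.1, 0.0, 114.1, 37.4] [ 577.   -648.      5.71] 1.0
w 0.6 [260.5, 140.6, 307.0, 223.0] [ 578.87582734 -103.09525006    1.16270682] 0.02571491152048111
w 0.6 [104.9, 244.5, 184.4, 290.5] [ 577.   -648.      5.71] 1.0
t 0.93 [213.2, 0.7, 345.5, 82.3] [647.20494637  86.77192953   1.19290438] 0.007267442066222429
```

View pics/w2.png

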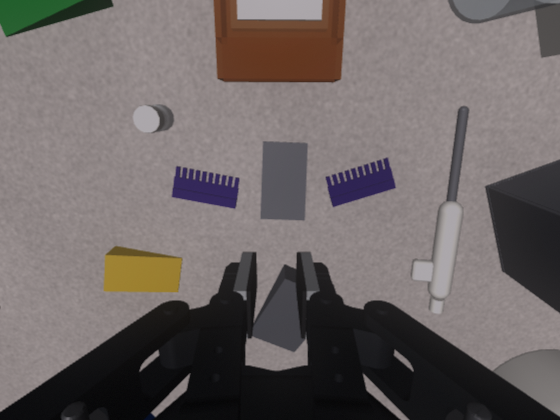

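The wedge is about 7 mm to the right of the tank axis and 2° off it, and its tip is 67 mm from the lip. I'll go down behind its back face.

>>> servo_tool(plan=[[[-1.2,-4.0,-2],[0,0,0],2.2],[[-2.3,-8.0,-6],[0,0,0],2.2],[[-2.3,-8.0,-11],[0,0,0],2.2],[[-2.3,-8.0,-16],[0,0,0],2.2],[[-2.3,-8.0,-18],[0,0,0],2.2]])

```text
t: 3.15
tool_pos: [547.6, -170.5, 61.8]
tool_rot: [0.828, 0.561, -0.001, -0.002]
force: [0.6, -0.3, 0.3]
finger_gap: 21.9
finger_force: 0.0
```

Run:
```python
from h import *
S=[sense()for _ in range(20)]
print(S[0]["t"],np.mean([s["tool_pos"] for s in S],0),S[0]["tool_rot"])
```

```text
3.15 [ 547.64284109 -170.52427707   61.81605446] [ 0.82754427  0.56139683 -0.00134821 -0.00150149]
```

>>> servo_tool(plan=[[[0.2,-0.1,-3],[0,0,0],2.2],[[0.2,-0.1,-5.4],[0,0,0],2.2],[[0.2,-0.1,-5.4],[0,0,0],2.2],[[0.5,0.7,-5.4],[0,0,0],2.2],[[0.7,1.2,-5.4],[0,0,0],2.2]])

```text
t: 3.65
tool_pos: [557.6, -157.0, 12.8]
tool_rot: [0.827, 0.562, 0.001, 0.0]
force: [0.7, 0.2, 0.6]
finger_gap: 21.8
finger_force: 0.0
```

Run:
```python
from h import *
s=sense();print(s["tool_pos"],s["force"])
c=calibration("wrist");capture("wrist")
for r in trace("wrist","wedge")[:5]: print(r["score"],r["extent"])
```

```text
[ 557.62758124 -156.97676801   12.84085578] [0.68963778 0.17739895 0.59426191]
0.95 [266.3, 348.5, 392.1, 414.6]
0.81 [209.5, 41.9, 339.4, 264.0]
0.57 [0.6, 330.2, 47.1, 409.9]
```

>>> servo_tool(plan=[[[0.2,0.6,-0.3],[0,0,0],2.2],[[0.5,1.7,-0.3],[0,0,0],2.2],[[0.8,2.8,-0.3],[0,0,0],2.2],[[1.1,3.9,-0.3],[0,0,0],2.2],[[1.4,4.9,-0.3],[0,0,0],2.2]])

```text
t: 4.25
tool_pos: [571.1, -107.2, 8.5]
tool_rot: [0.827, 0.562, 0.0, -0.0]
force: [-0.9, -0.3, 1.2]
finger_gap: 21.9
finger_force: 0.4
```

```bash
cat > look.py <<'E'
from h import *
import sys
S=sense();print(S["t"],S["tool_pos"],S["force"])
g=[float(x) for x in sys.argv[1:3]]
t=np.array([647,86.6]);a=1.192;d=np.array([np.cos(a),np.sin(a)]);n=np.array([-d[1],d[0]])
for cam in("top","wrist"):
    c,m=masks(cam,"wedge",[*g,10]);cv2.imwrite(f"pics/m_{cam}.png",m*255)
    x,e=fit([(c,m)],W,[*g,1.19],0)
    r=x[:2]-t;print(cam,x.round(2),round(e,3),"tip past lip",r@d+45+90,"lat",r@n,"yaw",x[2]-a)
E
python3 look.py 594 -58
```

```text
4.25 [ 571.10007627 -107.15075318    8.46167884] [-0.85888999 -0.31705981  1.23408734]
top [ 6.3104e+02 -2.9690e+01  2.6000e-01] 7.163 tip past lip 21.0550098082187 lat -28.177607046294206 yaw -0.9334991315351241
wrist [590.97 -52.87   1.19] 0.012 tip past lip -15.307222143983665 lat 0.48275168794931034 yaw 0.0027276282596837564[ WARN:0@0.853] global loadsave.cpp:1063 imwrite_ Unsupported depth image for selected encoder is fallbacked to CV_8U.
```

The wedge is now centred (lateral 0.5 mm, yaw 0), with its tip 15 mm short of the lip. Push straight on.

>>> servo_tool(plan=[[[0.4,1.0,0],[0,0,0],2.2],[[0.8,2.0,0],[0,0,0],2.2],[[1.2,3.0,0],[0,0,0],2.2],[[1.5,3.8,0],[0,0,0],2.2],[[1.8,4.4,0],[0,0,0],2.2]])

```text
t: 4.95
tool_pos: [589.1, -63.5, 8.4]
tool_rot: [0.827, 0.562, 0.0, -0.0]
force: [-1.2, -0.3, 0.9]
finger_gap: 22.3
finger_force: 0.4
```

>>> servo_tool(plan=[[[0,0,0],[0,0,0],2.2],[[0.05,0.1,0],[0,0,0],2.2],[[0.05,0.1,0],[0,0,0],2.2]])

```text
t: 5.25
tool_pos: [589.2, -63.8, 8.4]
tool_rot: [0.827, 0.562, -0.0, -0.0]
force: [0.1, 0.8, -0.1]
finger_gap: 22.1
finger_force: 0.0
```

>>> servo_tool(plan=[[[0.05,0.1,0],[0,0,0],2.2],[[0.1,0.2,0],[0,0,0],2.2],[[0.1,0.2,0],[0,0,0],2.2]])

```text
t: 5.55
tool_pos: [590.3, -61.5, 8.4]
tool_rot: [0.827, 0.562, 0.0, -0.0]
force: [-0.0, 0.0, 0.3]
finger_gap: 22.0
finger_force: 0.0
```

>>> servo_tool(plan=[[[0.05,0.1,0],[0,0,0],2.2],[[0.1,0.2,0],[0,0,0],2.2],[[0.1,0.2,0],[0,0,0],2.2]])

```text
t: 5.85
tool_pos: [591.3, -59.3, 8.4]
tool_rot: [0.827, 0.562, 0.0, -0.0]
force: [0.4, -0.1, 0.6]
finger_gap: 22.1
finger_force: 0.0
```

>>> servo_tool(plan=[[[0.05,0.13,0],[0,0,0],2.2],[[0.1,0.26,0],[0,0,0],2.2],[[0.15,0.37,0],[0,0,0],2.2],[[0.15,0.37,0],[0,0,0],2.2]])

```text
t: 6.25
tool_pos: [592.8, -55.5, 8.4]
tool_rot: [0.827, 0.562, 0.0, -0.0]
force: [-0.1, 0.0, -0.4]
finger_gap: 22.0
finger_force: 0.0
```

>>> servo_tool(plan=[[[0.05,0.13,0],[0,0,0],2.2],[[0.1,0.26,0],[0,0,0],2.2],[[0.1,0.26,0],[0,0,0],2.2]])

```text
t: 6.55
tool_pos: [593.8, -52.9, 8.4]
tool_rot: [0.827, 0.562, 0.0, -0.0]
force: [-0.5, -0.5, 0.4]
finger_gap: 21.7
finger_force: 0.0
```

>>> servo_tool(plan=[[[0.05,0.13,0],[0,0,0],2.2],[[0.1,0.25,0],[0,0,0],2.2],[[0.1,0.25,0],[0,0,0],2.2]])

```text
t: 6.85
tool_pos: [594.6, -51.2, 8.4]
tool_rot: [0.827, 0.562, -0.0, 0.0]
force: [-1.5, -3.1, 1.1]
finger_gap: 22.0
finger_force: 2.2
```

Run:
```python
from h import *
print(sense()["force"],sense()["tool_pos"])
c=calibration("wrist");im=capture("wrist");cv2.imwrite("pics/w3.png",im)
for k in("wedge","tank"):
    for r in trace("wrist",k)[:4]: print(k,r["score"],r["extent"])
```

```text
[-1.47842799 -3.07581871  1.13716944] [594.55760783 -51.20854347   8.38248102]
wedge 0.79 [206.5, 173.5, 332.1, 267.5]
tank 0.82 [29.2, 0.0, 497.6, 176.5]
tank 0.22 [0.0, 203.2, 24.2, 262.1]
```

View pics/w3.png

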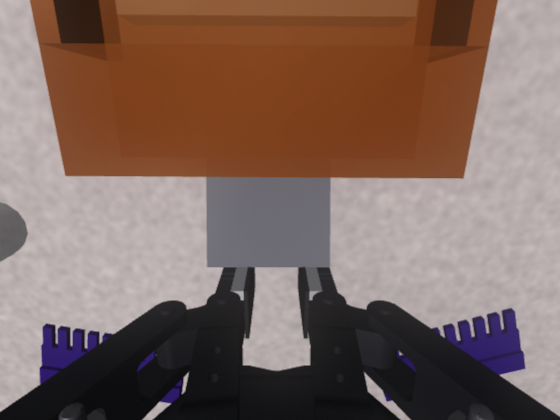

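The push force has risen to 3.4 N. The wedge is squarely centred under the end (wedge columns 206–332, tank 65–465). Back off, rise and go over to the press point.

>>> servo_tool(plan=[[[-0.4,-1.0,0],[0,0,0],2.2],[[-0.8,-2.0,0],[0,0,0],2.2],[[-0.8,-2.0,4],[0,0,0],0],[[-0.8,-2.0,8.5],[0,0,0],0],[[-0.4,-1,9],[0,0,0],0]])

```text
t: 7.5
tool_pos: [592.1, -63.0, 103.0]
tool_rot: [0.828, 0.561, 0.002, 0.002]
force: [0.5, 0.2, -0.9]
finger_gap: 0.1
finger_force: 0.0
```

>>> servo_tool(plan=[[[1.5,4,0],[0,0,0],0],[[2.9,7.9,0],[0,0,0],0],[[2.9,7.9,-1.5],[0,0,0],0],[[2.9,7.9,-2.2],[0,0,0],0],[[2.9,7.9,-2.2],[0,0,0],0]])

```text
t: 8.0
tool_pos: [619.0, 16.8, 75.4]
tool_rot: [0.827, 0.562, -0.001, -0.0]
force: [0.3, -0.3, -0.1]
finger_gap: 0.0
finger_force: 0.0
```

Run:
```python
from h import *
s=sense();print(s["t"],s["tool_pos"],s["force"],s["finger_gap"])
n="top"
c=calibration(n);im=capture(n)
r=trace(n,"tank")[0];x,e=fit([(c,r["mask"].astype(np.float32))],T,[646,86,1.19],6.5);print(r["score"],x,e)
```

```text
8.0 [619.02118501  16.81853585  75.39386176] [ 0.34525377 -0.27622001 -0.08787768] 0.01958156343830499Traceback (most recent call last):
  File "<stdin>", line 5, in <module>
IndexError: list index out of range
```

>>> servo_tool(plan=[[[0.03,0.1,-0.7],[0,0,0],0],[[0.03,0.1,-1.3],[0,0,0],0],[[0.03,0.1,-1.5],[0,0,0],0],[[0.03,0.1,-1.6],[0,0,0],0],[[0.03,0.1,-1.6],[0,0,0],0]])

```text
t: 8.6
tool_pos: [620.0, 19.3, 60.3]
tool_rot: [0.827, 0.562, -0.0, -0.0]
force: [-0.0, 0.0, 0.1]
finger_gap: -0.1
finger_force: 0.0
```

>>> servo_tool(plan=[[[0,0,-0.05],[0,0,0],0],[[0,0,-0.1],[0,0,0],0],[[0,0,-0.1],[0,0,0],0]])

```text
t: 8.9
tool_pos: [620.1, 19.3, 59.4]
tool_rot: [0.827, 0.562, -0.0, -0.0]
force: [0.2, 0.2, 0.8]
finger_gap: 0.0
finger_force: 0.0
```

>>> servo_tool(plan=[[[0,0,-0.05],[0,0,0],0],[[0,0,-0.05],[0,0,0],0],[[0,0,-0.05],[0,0,0],0]])

```text
t: 9.2
tool_pos: [620.1, 19.3, 58.9]
tool_rot: [0.827, 0.562, -0.0, -0.0]
force: [-0.2, -1.0, 0.0]
finger_gap: -0.1
finger_force: 0.0
```

>>> servo_tool(plan=[[[0,0,-0.05],[0,0,0],0],[[0,0,-0.05],[0,0,0],0],[[0,0,-0.05],[0,0,0],0]])

```text
t: 9.5
tool_pos: [620.0, 19.2, 58.4]
tool_rot: [0.827, 0.562, -0.0, -0.0]
force: [-0.1, 0.9, -0.6]
finger_gap: -0.1
finger_force: 0.0
```

>>> servo_tool(plan=[[[0,0,-0.05],[0,0,0],0],[[0,0,-0.05],[0,0,0],0],[[0,0,-0.05],[0,0,0],0]])

```text
t: 9.8
tool_pos: [620.1, 19.3, 57.9]
tool_rot: [0.827, 0.562, -0.0, -0.0]
force: [0.3, -0.0, 0.8]
finger_gap: -0.1
finger_force: 0.0
```

>>> servo_tool(plan=[[[0,0,-0.05],[0,0,0],0],[[0,0,-0.05],[0,0,0],0],[[0,0,-0.05],[0,0,0],0]])

```text
t: 10.1
tool_pos: [620.1, 19.2, 57.6]
tool_rot: [0.827, 0.562, 0.0, 0.0]
force: [-1.2, 0.4, 4.9]
finger_gap: 0.2
finger_force: 2.6
```

>>> servo_tool(plan=[[[0,0,-0.05],[0,0,0],0],[[0,0,-0.05],[0,0,0],0],[[0,0,-0.05],[0,0,0],0]])

```text
t: 10.4
tool_pos: [620.1, 19.2, 57.5]
tool_rot: [0.827, 0.562, 0.0, 0.0]
force: [-4.6, -0.6, 13.5]
finger_gap: -0.2
finger_force: 6.6
```

Going from 4.9 to 13.5 N moved the top only 0.1 mm, so it is firm. I'll hold briefly, then lift away.

>>> servo_tool(plan=[[[0,0,0],[0,0,0],0],[[0,0,0],[0,0,0],0],[[0,0,0],[0,0,0],0],[[0,0,0],[0,0,0],0],[[0,0,0],[0,0,0],0]])

```text
t: 10.9
tool_pos: [620.2, 19.2, 57.5]
tool_rot: [0.827, 0.562, 0.0, 0.0]
force: [-4.0, -0.5, 13.4]
finger_gap: 0.0
finger_force: 6.6
```

>>> servo_tool(plan=[[[0,0,0.3],[0,0,0],0],[[0,0,3],[0,0,0],0],[[-2,-5,7],[0,0,0],0],[[-4,-10,11],[0,0,0],0],[[-5,-13,14],[0,0,0],0]])

```text
t: 11.4
tool_pos: [576.2, -92.4, 179.9]
tool_rot: [0.827, 0.562, -0.0, -0.0]
force: [-1.0, -0.4, 0.2]
finger_gap: 0.0
finger_force: 0.0
```

>>> servo_tool(plan=[[[-4,-4,0],[0,0,0],0],[[-8,-8,0],[0,0,0],0],[[-8,-8,0],[0,0,0],0],[[-8,-8,0],[0,0,0],0]])

```text
t: 11.8
tool_pos: [496.1, -172.8, 179.3]
tool_rot: [0.828, 0.561, -0.0, 0.0]
force: [-0.5, 0.6, -0.5]
finger_gap: 0.1
finger_force: 0.0
```

Run:
```python
from h import *
s=sense();print(s["t"],s["tool_pos"],s["force"])
for n in("top","scene"):
    c=calibration(n);im=capture(n)
    for r in trace(n,"tank")[:1]:
        x,e=fit([(c,r["mask"].astype(np.float32))],T,[646,86,1.19],6.5);print(n,r["score"],x,e)
    if n=="top":cv2.imwrite("pics/f.png",cv2.resize(im[90:340,120:420],None,fx=2.4,fy=2.4))
```

```text
11.8 [ 496.13693518 -172.83505502  179.29219654] [-0.52594138  0.62171814 -0.45859349]
top 0.77 [644.46555732  85.28897819   1.18701441] 0.024089325219392776
scene 0.74 [646.88179564  87.06398831   1.18577626] 0.0275388453155756
```

View pics/f.png

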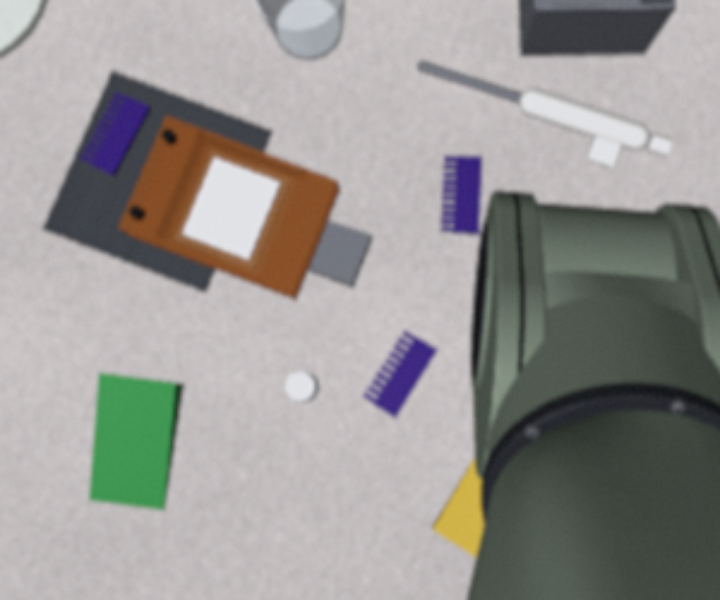

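The final view shows the wedge squarely under the middle of the loose end (crop px 340,254). The tank is where it was and the bystanders in view haven't moved.

```bash
python3 -c "from bench import *; print(close_job())"
```

```text
the job is handed in; nothing more can be done
None
```

The small grey wedge is snug and square under the middle of the tank's loose end, a 13.5 N press moved that end only about 0.1 mm (no rocking), the tank stands where it was within camera accuracy, and the job is handed in, result not reported.

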